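Show a culture bottle's barcode to the bench scanner

TASK

Book in the tall culture bottle: take it by its cap, draw it up out of its cell in the rack, and tip and turn it so that the barcode on its side squarely faces the window of the bench scanner, centred in front of the window and about 10 cm from it. Finish while still holding it there by the cap, raised and still, with nothing else touching it; do not knock the scanner, and leave the short bottles, the culture dishes and the tip box where they are.

Things in the scene. Friction and masses are not known exactly. Their poses are not given: they have to be found in the camera images.
- bottle: the tall amber glass culture bottle (the only tall one), 128 mm high, 110 g. Origin: centre of its underside; z up to the cap, x out through the middle of its label. Body 36 mm in diameter to 78 mm height, neck 21 mm from 92 mm, rigid cap 24 mm in diameter from 106 to 128 mm. Starts upright, free to turn in its cell, label facing away from the robot, up to 80 degrees either side of straight ahead
- barcode (a point): middle of the barcode on the tall bottle: white paper label with black bars, 54 degrees either side of the bottle's x, from 36 to 74 mm height. The point is on the surface, 18.5 mm out from the bottle's axis along its x, 55 mm above its underside; axes as the bottle's
- rack: fixed black moulded rack, 132 x 196 x 40 mm (x, y, z), origin at the centre of its underside; 2 x 3 round cells at 62 mm pitch (x = -31, 31; y = -62, 0, 62 mm), each 38.5 mm wide and 32 mm deep, cell floor 8 mm above the table
- scanner: bench scanner, fixed: round base 124 mm in diameter, origin at the centre of its underside; a bent stem 15 mm thick carries the head (about 80 x 78 x 64 mm), whose hinge is 370 mm above the origin and 18 mm from it along -x. It looks to its own -x, back towards the robot's side
- scanner_head (a joint): nod of the scanner head, rad: 0 looks level, larger values look down; stiff hinge, stays as set (0.52 to 0.74 at the start). Do not move it
- window (a point): centre of the scanner's window, a dark 60 x 44 mm pane with a small red lamp, on the front of the head. Axes of the tilted head: it looks along its own -x (out of the pane, towards the robot and down), y is level, z is up the pane. A squarely read barcode has the bottle's x parallel to the window's x, label turned to the window
- vial_a: short culture bottle in another cell of the rack, 92 mm high, 36 mm in diameter with the same cap; origin at the centre of its underside. Leave it
- vial_b: second short culture bottle, the same as vial_a. Leave it
- dishes: stack of three pale clear culture dishes, 90 mm in diameter, 47 mm high, loose on the table; origin at the centre of its underside. Leave it
- tipbox: blue pipette-tip box with clear lid, 122 x 86 x 67 mm, loose on the table; origin at the centre of its underside. Leave it

How it is judged:
On the way:
1. the tall bottle is held in the fingers, drawn clear of the rack (height (world z) of bottle above 0.05 m and contact force between the fingers and bottle above 2 N and contact force between bottle and rack below 0.2 N), for 0.2 s.
At the end, for the whole second after the job is handed in: Fingers still hold the tall bottle by its cap (TCP over 95 mm up it), still, underside over 60 mm up, touching nothing else; the barcode's middle is 60 to 150 mm in front of the scanner window, within 25 mm of its centre line sideways and up-down, and faces it within 0.25 rad (x of barcode in the frame of window between -0.15 and -0.06 m and y of barcode in the frame of window between -0.025 and 0.025 m and z of barcode in the frame of window between -0.025 and 0.025 m and angle between the x axis of bottle and the x axis of window, either way round below 0.25 rad and x of window in the frame of bottle above 0.05 m and height (world z) of bottle above 0.06 m and z of the grasp point in the frame of bottle above 0.095 m and contact force between the fingers and bottle above 2 N and contact force between bottle and rack below 0.2 N and contact force between bottle and scanner below 0.2 N and contact force between bottle and vial_a below 0.2 N and contact force between bottle and vial_b below 0.2 N and contact force between bottle and dishes below 0.2 N and contact force between bottle and tipbox below 0.2 N and linear speed of bottle below 0.02 m/s and angular speed of bottle below 0.2 rad/s); the arm keeps its last pose, push and grip.
It fails at once if a short bottle is shifted by more than 20 mm (distance of any of vial_a, vial_b from where it was at the start of the episode above 0.02 m).
It fails at once if the dishes or the tip box are shifted by more than 20 mm (distance of any of dishes, tipbox from where it was at the start of the episode above 0.02 m).
It fails at once if the scanner is knocked: struck with more than 5 N, or its window shifted by more than 8 mm (contact force between anything else and scanner above 5 N or distance of window from where it was at the start of the episode above 0.008 m).
It also fails if it takes over 43 s, if anything falls off the work surface, if the arm or the gripper's body presses on something with over 40 N, if the wrist force passes 120 N, or if a joint passes its speed limit or range.

ROBOT

A 7-joint arm with a two-finger parallel gripper is mounted at the origin on the work surface. World frame = base frame: x ahead of the robot, y to its left, z up, the work surface at z = 0. Lengths are in m, angles in rad, forces in N, time in s.
With the tool pointing down it reaches from about 0.425 to 0.875 m from the base axis. Payload 4.7 kg.
Tool frame: the origin (TCP) lies between the finger pads, 19 mm behind the fingertips; this is the grasp point; z points along the fingers, y is the line along which they close (so a half turn about z gives the same grasp; the last joint's range is limited). The gripper opens to 87 mm and grips with 3 to 60 N. Pads are 19 mm wide; open, the fingers measure 117 mm over their backs; the gripper's body (75 mm by 190 mm) begins 51 mm behind the grasp point.
Start: joints at [1.192, 0.321, -0.07, 1.45, 0.023, 1.371, -0.057], TCP at [0.249, -0.601, 0.241] pointing down, gripper open.
Joint ranges: [-2.86, 2.86], [-0.3, 2.09], [-1.38, 1.24], [0.06, 2.45], [-1.56, 4.7], [0.09, 2.05], [-2.69, 2.69]. Speed limits (rad/s): [2.57, 2.57, 3.14, 3.14, 3.14, 3.14, 3.14].

INTERFACE

Orientations are given as a rotation vector (axis times angle).
In Python, from bench import ctrl gives the robot as it stands. The module is installed in compiled form; this text tells all that it offers.
- The arm moves only by the tool send_rows, never from a script. Its argument "motion" is a list of rows, each an object with "claw": the opening, from -1 (shut) to 1 (fully open); "slide": the shift along the tool's x, y, z in mm, a list of three; "delta_rot": the turn, a rotation vector about the tool's x, y, z in rad, a list of three. In form: [{"claw": claw, "slide": [x, y, z], "delta_rot": [ax, ay, az]}, ...]. A call has 1 to 5 rows; each row is the pose to reach, as a shift and turn from the pose commanded when the call began, along the tool's axes at that moment; what a row does not reach only later rows make up. A row lasts 1/10 s, in which the tool goes at most 50 mm and 8.59 degrees, less where a joint would pass 70% of its speed; a pose out of reach is approached as far as the arm can. A call with a gripper value outside its range is refused whole. The fingers move at their own pace and stop on an object; "grip_force" is the grip in N (left out, the last holds). Time passes only in rows, so rows that repeat a pose let the fingers close. It gives the time, the measured TCP pose, the force, the opening and the grip force at its end, in the units of the state.
- ctrl.get_state(): the state, without advancing time (a new reading comes with each control period).
- ctrl.get_image(name): name is "scene" or "side" or "wrist"; returns a dict with "color" (384x512x3 uint8, blue, green, red), "fx", "fy", "cx", "cy" (pixels), "pose" (4x4, takes a point from camera to world coordinates). Camera axes: x right, y down, z forward; pixel columns grow to the right and rows downward; lengths in m; the calibration is good to about 2 mm. A picture is of the moment at which its call begins. There is no depth.
- ctrl.close_job(): hands the job in; it is judged then, once.
The state is a dict: "time": time; "joint_positions": joint angles; "qd": joint speeds; "joint_torque": joint torques, N m; "position": TCP position; "tool_rot": TCP orientation; "ft_force": force on the tool from outside, world axes, zero at the start; "torque": the same for the moment, N m; "grip_width": opening from 0.0 (shut) to 1.0 (fully open); "grip_force": force on a finger pad.
Only numpy, scipy, OpenCV 4.12 (cv2) and the standard library are available. Lean on these libraries where they do the work, as an engineer would, in place of code of your own. Each camera call takes 0.05 s, during which the arm holds its last target. There are 200 camera calls.

## Working session

There is one attempt and no reset: what is moved stays moved. The work goes in short steps, Python scripts to look and compute and a tool call to move; the robot and the scene stay as the last step left them, time stands still between calls to the robot, and variables do not carry over. Pictures are saved under pics/ and viewed, at most 10 in all, crops included, and the job is handed in when it is done.

Besides the shell and the picture viewer there is one more tool, called as name(argument=value, ...) on one line, values as JSON. send_rows: Moves the arm, as the interface text tells. Its arguments: {"type":"object","properties":{"motion":{"type":"array","items":{"type":"object","properties":{"claw":{"type":"number"},"slide":{"type":"array","items":{"type":"number"}},"delta_rot":{"type":"array","items":{"type":"number"}}}}},"grip_force":{"type":"number"}},"required":["motion"]}

```bash
mkdir -p pics; ls; python3 - <<'E'
from bench import ctrl
import cv2,pickle
print(ctrl.get_state())
d={}
for n in("scene","side","wrist"):
    im=ctrl.get_image(n);d[n]=im;print(n,im["fx"],im["fy"],im["cx"],im["cy"],im["pose"].round(4).tolist())
pickle.dump(d,open("d0.pkl","wb"))
for n in("scene","side"): cv2.imwrite(f"pics/{n}0.png",cv2.resize(d[n]["color"],(800,600),interpolation=cv2.INTER_CUBIC))
E
```

```text
pics
{'time': 0.0, 'joint_positions': array([ 1.19209043,  0.32184973, -0.0700918 ,  1.45167866,  0.02259374,
        1.3707984 , -0.05687411]), 'qd': array([-0.00180286,  0.00021134,  0.00185607, -0.00119487, -0.00013973,
        0.00074821,  0.00095219]), 'joint_torque': array([ 4.97548408e-04, -4.91287100e+01, -4.03993120e-01, -3.12518513e+01,
       -6.43322314e-02,  4.38447192e-02,  1.80346033e-04]), 'position': array([ 0.24857001, -0.60002917,  0.24014234]), 'tool_rot': array([-3.07932242e+00, -6.12785521e-01,  7.34462705e-04]), 'ft_force': array([ 0.60767627, -0.0757372 , -0.18408232]), 'torque': array([ 0.00698138,  0.00255775, -0.02721645]), 'grip_force': 0.0, 'grip_width': 1.0010868593660052}
scene 364.46257829134305 364.46257829134305 260.2345048246842 190.12325567709985 [[-0.0873, 0.8048, -0.5871, 1.0673], [0.9962, 0.0684, -0.0544, 0.1262], [-0.0036, -0.5896, -0.8077, 0.8715], [0.0, 0.0, 0.0, 1.0]]
side 398.10153928696417 398.10153928696417 257.782434408667 190.08547255213634 [[0.9949, -0.0517, 0.0865, 0.5069], [-0.1005, -0.5664, 0.818, -0.7864], [0.0067, -0.8225, -0.5687, 0.8285], [0.0, 0.0, 0.0, 1.0]]
wrist 272.7038130351122 272.7038130351122 251.86843666705118 192.65451100585724 [[0.3837, -0.8916, -0.2406, 0.3143], [-0.9235, -0.3709, -0.0981, -0.5726], [-0.0017, 0.2598, -0.9656, 0.3843], [0.0, 0.0, 0.0, 1.0]]
```

View pics/scene0.png

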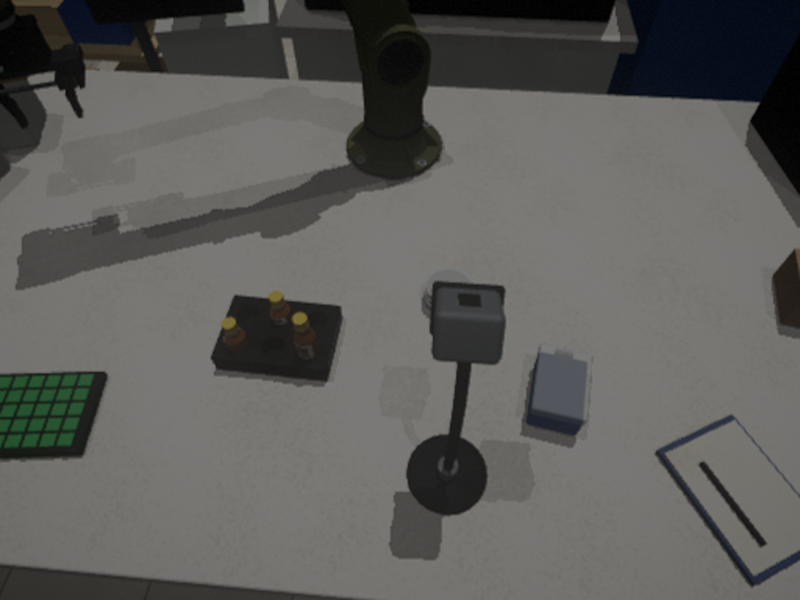

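View pics/side0.png

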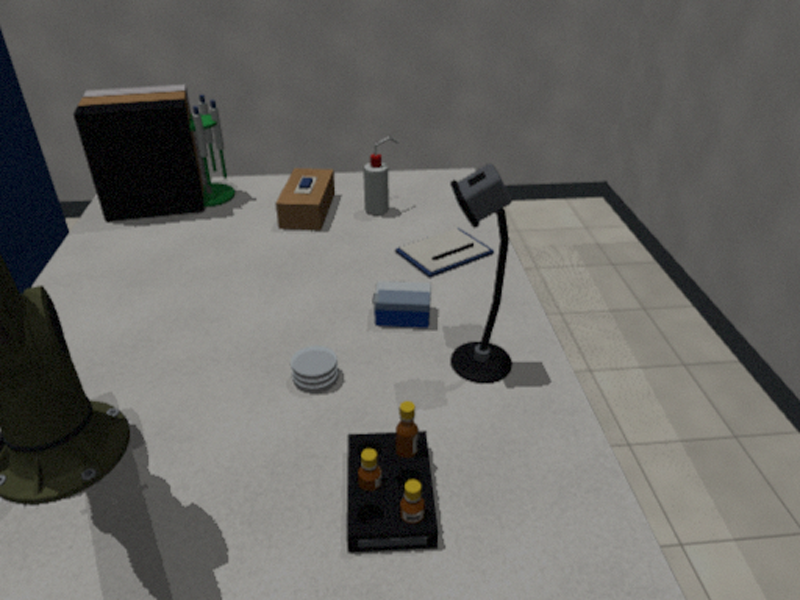

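The scene view shows the rack at about (280,338) px, the tall bottle's cap at (300,320) and the scanner head at (468,322). The side view shows the tall cap at (407,408) and the head at (480,195). Next I'll enlarge crops of these.

```bash
python3 - <<'E'
import cv2,pickle,numpy as np
d=pickle.load(open("d0.pkl","rb"))
def crop(n,x,y,w,h,s):
    c=cv2.resize(d[n]["color"][y:y+h,x:x+w],None,fx=s,fy=s,interpolation=cv2.INTER_CUBIC)
    return cv2.convertScaleAbs(c,alpha=1.8)
cv2.imwrite("pics/c1.png",np.hstack([crop("scene",132,180,50*2,75,4)[:, :400],crop("scene",255,172,100,75,4)]))
cv2.imwrite("pics/c1.png",np.vstack([np.hstack([crop("scene",130,180,100,75,4),crop("scene",255,172,100,75,4)]),np.hstack([crop("side",215,250,80,60,5),crop("side",270,95,80,60,5)])]))
cv2.imwrite("pics/c2.png",np.hstack([crop("scene",250,265,80,75,5),crop("side",275,205,80,75,5)]))
E
```

```text
(no output)
```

View pics/c1.png

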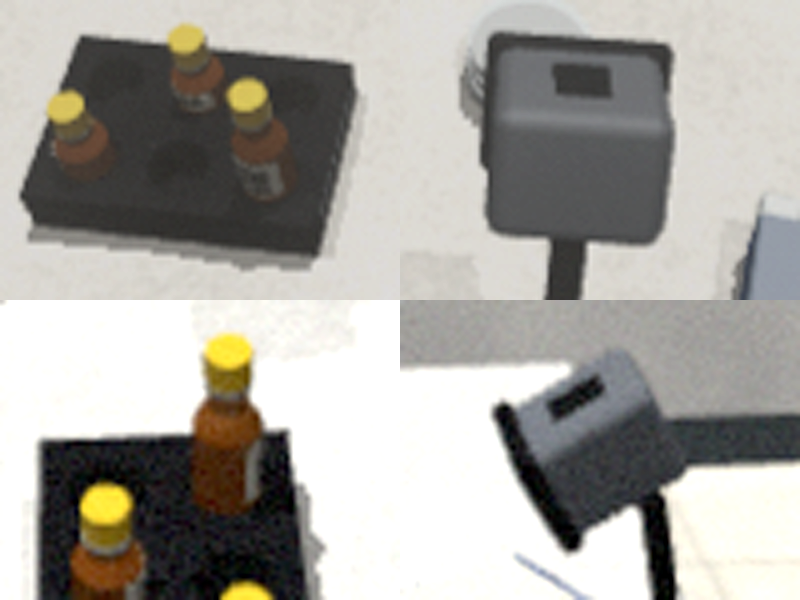

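View pics/c2.png

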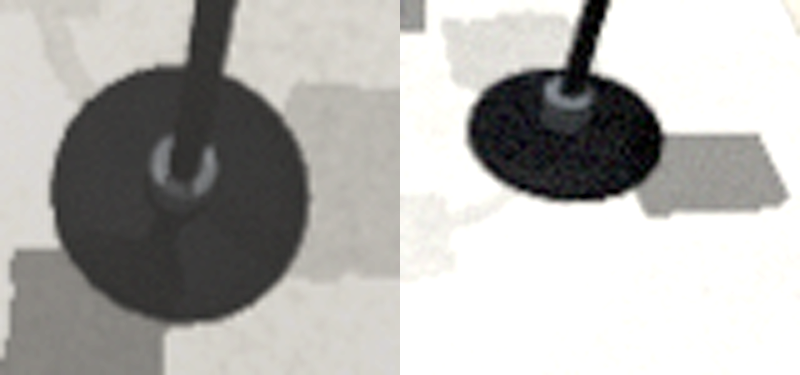

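The crops give the tall cap's top centre, the scanner base, the slot in the head's top and the bezel corners in both views. Now I'll triangulate them.

```bash
cat > h.py <<'E'
import numpy as np
def proj(im,p):
    T=np.linalg.inv(im["pose"]);q=T[:3,:3]@np.asarray(p)+T[:3,3]
    return np.array([im["fx"]*q[0]/q[2]+im["cx"],im["fy"]*q[1]/q[2]+im["cy"]])
def ray(im,uv):
    v=im["pose"][:3,:3]@np.array([(uv[0]-im["cx"])/im["fx"],(uv[1]-im["cy"])/im["fy"],1]);return im["pose"][:3,3],v/np.linalg.norm(v)
def tri(a,ua,b,ub):
    A=np.zeros((3,3));c=np.zeros(3);rs=[ray(a,ua),ray(b,ub)]
    for o,v in rs:
        M=np.eye(3)-np.outer(v,v);A+=M;c+=M@o
    p=np.linalg.solve(A,c);return p,max(np.linalg.norm((np.eye(3)-np.outer(v,v))@(p-o)) for o,v in rs)
def onz(im,uv,z):
    o,v=ray(im,uv);return o+v*(z-o[2])/v[2]
E
python3 - <<'E'
import pickle,numpy as np
from h import *
d=pickle.load(open("d0.pkl","rb"));S,D=d["scene"],d["side"]
s1=lambda x,y:(x/4+130-.4,y/4+180-.4); s2=lambda x,y:((x-400)/4+255-.4,y/4+172-.4)
d1=lambda x,y:(x/5+215-.4,(y-300)/5+250-.4); d2=lambda x,y:((x-400)/5+270-.4,(y-300)/5+95-.4)
def t(n,a,b):
    p,e=tri(S,a,D,b);print(n,p.round(4),round(e,4));return p
t("cap",s1(250,96),d1(229,350)); print(onz(S,s1(250,96),.136),onz(D,d1(229,350),.136))
t("base",(286,303.8),(307.9,231.7))
a=t("slotFm",s2(553,64),d2(556,417));b=t("slotRm",s2(556,95),d2(605,388))
c=t("slotRp",s2(612,97),d2(597,375));e=t("slotFp",s2(610,66),d2(549,407))
f=t("bezTm",s2(489,34),d2(503,405));g=t("bezBm",s2(484,165),d2(570,550))
u=(a+e-b-c);print("fwd",u/np.linalg.norm(u)); w=c+e-a-b;print("lat",w/np.linalg.norm(w)); k=f-g;print("up",k/np.linalg.norm(k),np.linalg.norm(k))
# label edges: bottle axis
cap=(onz(S,s1(250,96),.136)+onz(D,d1(229,350),.136))/2
for ph in range(-80,81,10):
    r=[]
    for im,inv in((S,lambda q:((q[0]+.4-130)*4,(q[1]+.4-180)*4)),(D,lambda q:((q[0]+.4-215)*5,(q[1]+.4-250)*5+300))):
        for s in(-54,54):
            an=np.radians(ph+s);n=np.array([np.cos(an),np.sin(an),0])
            for z in(.044,.082):
                p=np.r_[cap[:2],z]+n*.0183
                vis=n@(im["pose"][:3,3]-p)>0
                r.append(tuple(inv(proj(im,p)).round().astype(int).tolist()) if vis else None)
    print(ph,r)
E
```

```text
cap [ 0.5878 -0.0858  0.135 ] 0.0012
[ 0.58726014 -0.08507717  0.136     ] [ 0.58855836 -0.08786996  0.136     ]
base [0.7676 0.1586 0.0009] 0.0007
slotFm [0.715  0.1462 0.3992] 0.0004
slotRm [0.74   0.1474 0.4135] 0.0
slotRp [0.7396 0.1684 0.4124] 0.0011
slotFp [0.7143 0.1683 0.3964] 0.0024
bezTm [0.6932 0.1246 0.4072] 0.0125
bezBm [0.7229 0.1213 0.3343] 0.0006
fwd [-0.85656625 -0.02223988 -0.51555761]
lat [-0.02926943  0.99536814 -0.09157272]
up [-0.3773845   0.04293561  0.9250608 ] 0.07879661811578204Traceback (most recent call last):
  File "<stdin>", line 24, in <module>
AttributeError: 'tuple' object has no attribute 'round'. Did you mean: 'count'?
```

```bash
python3 - <<'E'
import pickle,numpy as np
from h import *
d=pickle.load(open("d0.pkl","rb"));S,D=d["scene"],d["side"]
ang=lambda v:np.degrees(np.arctan2(v[1],v[0])).round(1)
P=np.array([.71,.12,.36])
for nod in(.5,.55,.6,.65,.7,.75):
    c,s=np.cos(nod),np.sin(nod);x=np.array([c,0.02*c,s]);z=np.array([-s,0,c])
    print(nod,"side z",ang(proj(D,P-z*.03)-proj(D,P+z*.03)),"side x",ang(proj(D,P+x*.03)-proj(D,P-x*.03)))
print("obs z",ang((75,140)),ang((69,133)),"x slot",ang((49,-29)),ang((48,-32)),"bottom",ang((103,-65)))
cap=np.array([.588,-.086,.136])
for ph in range(-50,51,10):
    r=[]
    for im,o,s_,yo in((S,(130,180),4,0),(D,(215,250),5,300)):
        for s in(-54,54):
            an=np.radians(ph+s);n=np.array([np.cos(an),np.sin(an),0])
            for z in(.044,.082):
                p=np.r_[cap[:2],z]+n*.0183
                r.append(((proj(im,p)+.4-o)*s_+[0,yo]).round().astype(int).tolist() if n@(im["pose"][:3,3]-p)>0 else None)
    print(ph,r)
E
python3 - <<'E'
import pickle,cv2,numpy as np
d=pickle.load(open("d0.pkl","rb"))
f=lambda n,x,y,s:cv2.convertScaleAbs(cv2.resize(d[n]["color"][y:y+480//s*1,x:x+400//s],None,fx=s,fy=s,interpolation=cv2.INTER_CUBIC),alpha=1.8)
cv2.imwrite("pics/c3.png",np.hstack([f("scene",175,190,10),f("side",245,250,10)]))
E
```

```text
0.5 side z 61.7 side x -28.0
0.55 side z 58.4 side x -30.4
0.6 side z 55.1 side x -32.9
0.65 side z 51.8 side x -35.4
0.7 side z 48.6 side x -37.8
0.75 side z 45.3 side x -40.3
obs z 61.8 62.6 x slot -30.6 -33.7 bottom -32.3
-50 [None, None, [267, 199], [258, 169], [221, 504], [221, 452], None, None]
-40 [None, None, [272, 199], [263, 169], [227, 504], [228, 452], None, None]
-30 [None, None, [276, 198], [268, 167], [233, 504], [234, 452], None, None]
-20 [None, None, [281, 196], [273, 166], [239, 502], [240, 450], None, None]
-10 [[243, 184], [233, 153], [285, 194], [277, 163], [245, 500], [246, 448], None, None]
0 [[245, 187], [235, 157], [289, 191], [281, 160], [250, 497], [251, 445], None, None]
10 [[247, 191], [238, 160], [292, 187], [285, 157], [254, 494], [255, 442], None, None]
20 [[250, 194], [241, 163], [295, 183], [287, 153], [257, 490], [259, 438], None, None]
30 [[254, 196], [245, 166], [297, 179], [289, 149], [260, 485], [261, 433], None, None]
40 [[258, 198], [249, 167], [298, 175], [290, 145], [261, 481], [262, 429], None, None]
50 [[263, 199], [254, 169], [298, 171], [290, 140], None, None, None, None]
```

View pics/c3.png

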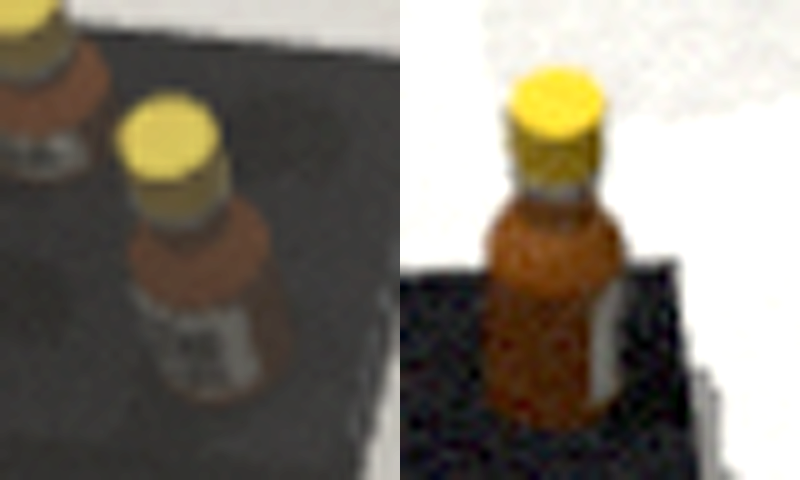

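The label's free edges put its azimuth at about -7°. Cap at (0.588, -0.086), head nod about 0.55 and window near (0.703, 0.158, 0.366). Now the first move.

send_rows(motion=[{"claw": 0.2, "slide": [38, -26, 0], "delta_rot": [0, 0, -0.12]}, {"claw": 0.2, "slide": [76, -52, 0], "delta_rot": [0, 0, -0.24]}, {"claw": 0.2, "slide": [114, -78, 0], "delta_rot": [0, 0, -0.36]}, {"claw": 0.2, "slide": [152, -104, 0], "delta_rot": [0, 0, -0.48]}, {"claw": 0.2, "slide": [190, -130, 0], "delta_rot": [0, 0, -0.6]}])

```text
time: 0.65
position: [0.3752, -0.4059, 0.2411]
tool_rot: [-2.759, -1.503, 0.0]
ft_force: [0.2, 0.3, 0.5]
grip_width: 0.648
grip_force: 0.0
```

```bash
cat > go.py <<'E'
import sys,numpy as np
from scipy.spatial.transform import Rotation as R
from bench import ctrl
def delta(p,Rt):
    s=ctrl.get_state();A=R.from_rotvec(s["tool_rot"])
    print("t",round(s["time"],2),"pos",s["position"].round(4),"q",s["joint_positions"].round(2),"w",round(s["grip_width"],3),"gf",round(s["grip_force"],1),"F",s["ft_force"].round(1))
    print("slide",(A.inv().apply(np.array(p)-s["position"])*1000).round(1),"rot",(A.inv()*Rt).as_rotvec().round(3))
def down(az): # tool y azimuth az, z down
    y=np.array([np.cos(az),np.sin(az),0]);z=np.array([0,0,-1.]);return R.from_matrix(np.c_[np.cross(y,z),y,z])
E
python3 -c "
from go import *
delta([.588,-.086,.24],down(-.12))"
```

```text
t 0.65 pos [ 0.3752 -0.4059  0.2411] q [ 1.02  0.13 -0.27  1.69  0.03  1.33  0.18] w 0.648 gf 0.0 F [0.2 0.3 0.5]
slide [384.2   5.3   1. ] rot [-0.     0.    -0.453]
```

send_rows(motion=[{"claw": 0.2, "slide": [44, 0, 0], "delta_rot": [0, 0, -0.09]}, {"claw": 0.2, "slide": [88, 1, 0], "delta_rot": [0, 0, -0.18]}, {"claw": 0.2, "slide": [132, 2, 0], "delta_rot": [0, 0, -0.27]}, {"claw": 0.2, "slide": [176, 3, 0], "delta_rot": [0, 0, -0.36]}, {"claw": 0.2, "slide": [215, 3, 0], "delta_rot": [0, 0, -0.45]}])

```text
time: 1.15
position: [0.4955, -0.227, 0.2412]
tool_rot: [2.354, 2.08, 0.0]
ft_force: [-0.1, -0.4, 0.3]
grip_width: 0.598
grip_force: 0.0
```

```bash
python3 -c "
from go import *
delta([.588,-.086,.24],down(-.12))"
```

```text
t 1.15 pos [ 0.4955 -0.227   0.2412] q [ 0.81  0.12 -0.47  1.7   0.06  1.33  0.21] w 0.598 gf 0.0 F [-0.1 -0.4  0.3]
slide [151.3  74.5   1.2] rot [ 0.    -0.    -0.003]
```

send_rows(motion=[{"claw": 0.2, "slide": [38, 19, 0], "delta_rot": [0, 0, 0]}, {"claw": 0.2, "slide": [76, 38, 0], "delta_rot": [0, 0, 0]}, {"claw": 0.2, "slide": [114, 57, 0], "delta_rot": [0, 0, 0]}, {"claw": 0.2, "slide": [151, 74, 0], "delta_rot": [0, 0, 0]}, {"claw": 0.2, "slide": [151, 74, 0], "delta_rot": [0, 0, 0]}])

```text
time: 1.65
position: [0.5892, -0.081, 0.2411]
tool_rot: [-2.346, -2.085, -0.006]
ft_force: [0.5, 1.3, -0.1]
grip_width: 0.601
grip_force: 0.0
```

```bash
python3 - <<'E'
from go import *
import cv2,pickle
delta([.588,-.086,.126],down(-.12))
d={n:ctrl.get_image(n) for n in("scene","side","wrist")}
pickle.dump(d,open("d1.pkl","wb"))
w=d["wrist"]["color"]
from h import proj
print([proj(d["wrist"],p).round(1) for p in ([.588,-.086,.136],[.6062,-.0882,.063])])
cv2.imwrite("pics/w1.png",cv2.convertScaleAbs(cv2.resize(w,(800,600),interpolation=cv2.INTER_CUBIC),alpha=1.6))
E
```

```text
t 1.65 pos [ 0.5892 -0.081   0.2411] q [ 0.59  0.25 -0.58  1.58  0.13  1.35 -0.13] w 0.601 gf 0.0 F [ 0.5  1.3 -0.1]
slide [ -5.7  -0.7 115. ] rot [ 0.001 -0.005  0.002]
[array([252.4, 195.4]), array([267.6, 179. ])]
```

View pics/w1.png

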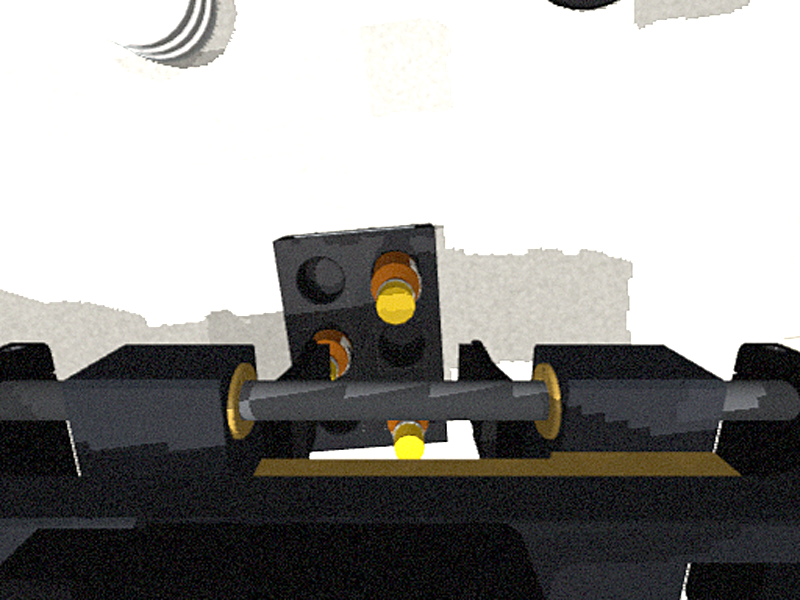

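The cap top appears at (254,195) native pixels against a predicted (252,195), so the position holds. Descending.

send_rows(motion=[{"claw": 0.2, "slide": [0, 0, 20], "delta_rot": [0, 0, 0]}, {"claw": 0.2, "slide": [0, 0, 40], "delta_rot": [0, 0, 0]}, {"claw": 0.2, "slide": [0, 0, 60], "delta_rot": [0, 0, 0]}, {"claw": 0.2, "slide": [0, 0, 70], "delta_rot": [0, 0, 0]}, {"claw": 0.2, "slide": [0, 0, 70], "delta_rot": [0, 0, 0]}])

```text
time: 2.3
position: [0.5857, -0.0906, 0.1697]
tool_rot: [-2.36, -2.071, 0.004]
ft_force: [-0.2, 0.2, 0.8]
grip_width: 0.597
grip_force: 0.0
```

```bash
python3 -c "
from go import *
delta([.588,-.086,.126],down(-.12))"
```

```text
t 2.3 pos [ 0.5857 -0.0906  0.1697] q [ 0.58  0.3  -0.57  1.67  0.17  1.22 -0.15] w 0.597 gf 0.0 F [-0.2  0.2  0.8]
slide [ 4.9  1.8 43.7] rot [-0.003  0.001 -0.01 ]
```

send_rows(motion=[{"claw": 0.2, "slide": [0, 0, 0], "delta_rot": [0, 0, 0]}, {"claw": 0.2, "slide": [0, 0, 0], "delta_rot": [0, 0, 0]}, {"claw": 0.2, "slide": [0, 0, 0], "delta_rot": [0, 0, 0]}, {"claw": 0.2, "slide": [0, 0, 0], "delta_rot": [0, 0, 0]}])

```text
time: 2.7
position: [0.5876, -0.089, 0.172]
tool_rot: [2.358, 2.074, 0.001]
ft_force: [-0.3, -0.2, -0.7]
grip_width: 0.602
grip_force: 0.0
```

```bash
python3 -c "
from go import *
delta([.588,-.086,.126],down(-.12))"
```

```text
t 2.7 pos [ 0.5876 -0.089   0.172 ] q [ 0.58  0.29 -0.57  1.67  0.17  1.22 -0.15] w 0.602 gf 0.0 F [-0.3 -0.2 -0.7]
slide [ 3. -0. 46.] rot [ 0.001  0.    -0.008]
```

send_rows(motion=[{"claw": 0.2, "slide": [2, 0, 12], "delta_rot": [0, 0, 0]}, {"claw": 0.2, "slide": [2, 0, 24], "delta_rot": [0, 0, 0]}, {"claw": 0.2, "slide": [2, 0, 36], "delta_rot": [0, 0, 0]}, {"claw": 0.2, "slide": [2, 0, 45], "delta_rot": [0, 0, 0]}, {"claw": 0.2, "slide": [2, 0, 45], "delta_rot": [0, 0, 0]}])

```text
time: 3.2
position: [0.586, -0.0869, 0.1239]
tool_rot: [-2.357, -2.073, 0.004]
ft_force: [-0.3, 0.2, -0.3]
grip_width: 0.599
grip_force: 0.0
```

send_rows(motion=[{"claw": -0.2, "slide": [0, 0, 0], "delta_rot": [0, 0, 0]}, {"claw": -0.6, "slide": [0, 0, 0], "delta_rot": [0, 0, 0]}, {"claw": -1, "slide": [0, 0, 0], "delta_rot": [0, 0, 0]}, {"claw": -1, "slide": [0, 0, 0], "delta_rot": [0, 0, 0]}, {"claw": -1, "slide": [0, 0, 0], "delta_rot": [0, 0, 0]}], grip_force=45)

```text
time: 3.7
position: [0.5877, -0.087, 0.1267]
tool_rot: [2.358, 2.074, 0.001]
ft_force: [-0.1, 0.7, 1.0]
grip_width: 0.261
grip_force: 45.0
```

```bash
python3 -c "
from go import *
delta([.588,-.086,.126],down(-.12))"
```

```text
t 3.7 pos [ 0.5877 -0.087   0.1267] q [ 0.57  0.34 -0.56  1.72  0.19  1.14 -0.17] w 0.261 gf 45.0 F [-0.1  0.7  1. ]
slide [1.  0.1 0.7] rot [ 0.001  0.    -0.008]
```

Width 23 mm matches the cap. Lifting.

send_rows(motion=[{"claw": -1, "slide": [0, 0, -12], "delta_rot": [0, 0, 0]}, {"claw": -1, "slide": [0, 0, -32], "delta_rot": [0, 0, 0]}, {"claw": -1, "slide": [0, 0, -56], "delta_rot": [0, 0, 0]}, {"claw": -1, "slide": [0, 0, -80], "delta_rot": [0, 0, 0]}, {"claw": -1, "slide": [0, 0, -104], "delta_rot": [0, 0, 0]}])

```text
time: 4.2
position: [0.5873, -0.0868, 0.232]
tool_rot: [2.359, 2.075, 0.0]
ft_force: [1.1, 0.0, -0.6]
grip_width: 0.259
grip_force: 45.0
```

send_rows(motion=[{"claw": -1, "slide": [0, 0, -25], "delta_rot": [0, 0, 0]}, {"claw": -1, "slide": [0, 0, -50], "delta_rot": [0, 0, 0]}, {"claw": -1, "slide": [0, 0, -75], "delta_rot": [0, 0, 0]}, {"claw": -1, "slide": [0, 0, -100], "delta_rot": [0, 0, 0]}, {"claw": -1, "slide": [0, 0, -110], "delta_rot": [0, 0, 0]}])

```text
time: 4.7
position: [0.5882, -0.0867, 0.3438]
tool_rot: [2.356, 2.073, 0.004]
ft_force: [0.5, 1.2, 0.1]
grip_width: 0.26
grip_force: 45.0
```

```bash
cat >> go.py <<'E'
W=np.array([.703,.158,.3655]);NOD=.56;YAW=.02;PHI=-.12;AZ=-.115
def target(dist=.1,h=.118):
    x=np.array([np.cos(NOD)*np.cos(YAW),np.cos(NOD)*np.sin(YAW),np.sin(NOD)]);y=np.array([-np.sin(YAW),np.cos(YAW),0])
    Rw=R.from_matrix(np.c_[x,y,np.cross(x,y)])
    Rbt=R.from_euler("z",PHI).inv()*down(AZ)   # tool in bottle frame, fixed at the grasp
    return W-x*(dist+.0185)+Rw.as_matrix()[:,2]*(h-.055),Rw*Rbt
E
python3 -c "
from go import *
p,r=target();print(p,r.as_matrix().round(2).tolist());delta(p,r)"
```

```text
[0.56916231 0.15532289 0.35593151] [[-0.02, 0.85, 0.53], [1.0, 0.02, 0.01], [-0.0, 0.53, -0.85]]
t 4.7 pos [ 0.5882 -0.0867  0.3438] q [ 0.59  0.21 -0.58  1.41  0.12  1.54 -0.11] w 0.26 gf 45.0 F [0.5 1.2 0.1]
slide [237.6 -49.7 -12.5] rot [-0.555  0.041 -0.149]
```

send_rows(motion=[{"claw": -1, "slide": [24, -8, -2], "delta_rot": [-0.1, 0.01, -0.03]}, {"claw": -1, "slide": [48, -16, -4], "delta_rot": [-0.21, 0.02, -0.06]}, {"claw": -1, "slide": [72, -24, -6], "delta_rot": [-0.33, 0.02, -0.09]}, {"claw": -1, "slide": [96, -32, -8], "delta_rot": [-0.44, 0.03, -0.12]}, {"claw": -1, "slide": [120, -40, -10], "delta_rot": [-0.55, 0.04, -0.15]}])

```text
time: 5.2
position: [0.5627, 0.0362, 0.3492]
tool_rot: [1.888, 1.934, 0.544]
ft_force: [-71.1, -14.6, 23.2]
grip_width: 0.262
grip_force: 45.1
```

```bash
python3 - <<'E'
from go import *
import cv2,pickle
p,r=target();delta(p,r)
d={n:ctrl.get_image(n) for n in("scene","side","wrist")}
pickle.dump(d,open("d2.pkl","wb"))
w=cv2.convertScaleAbs(cv2.resize(d["wrist"]["color"],(800,600),interpolation=cv2.INTER_CUBIC),alpha=1.5)
cv2.imwrite("pics/w2.png",w)
E
```

```text
t 5.2 pos [0.5627 0.0362 0.3492] q [ 0.47 -0.3  -0.49  1.94 -0.16  0.92  0.04] w 0.262 gf 45.1 F [-71.1 -14.6  23.2]
slide [119.   11.6  -1.2] rot [-0.009  0.001 -0.001]
```

View pics/w2.png

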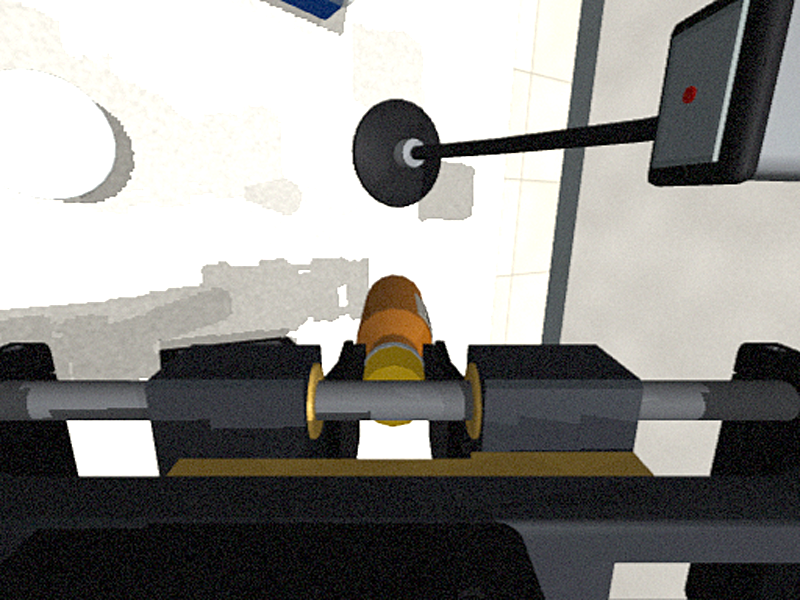

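The wrist view shows the window pane at upper right with its lamp at (689,95), and the label facing it. Joint 2 is near its lower limit, so I'll check the state before moving on.

```bash
python3 - <<'E'
from go import *
s=ctrl.get_state();print(s["joint_positions"].round(4),s["qd"].round(3),s["ft_force"].round(1),s["position"])
p,r=target(.085);delta(p,r)
E
```

```text
[ 0.4596 -0.3003 -0.4901  1.9402 -0.1602  0.9247  0.0415] [ 0.076 -0.012  0.    -0.081  0.025  0.004 -0.002] [-0.5  0.1 -0.2] [0.56088466 0.04027492 0.34638623]
t 5.35 pos [0.5609 0.0403 0.3464] q [ 0.46 -0.3  -0.49  1.94 -0.16  0.92  0.04] w 0.266 gf 45.0 F [-0.5  0.1 -0.2]
slide [114.6  30.2  -2.4] rot [-0.015 -0.004  0.005]
```

send_rows(motion=[{"claw": -1, "slide": [10, 8, 0], "delta_rot": [0, 0, 0]}, {"claw": -1, "slide": [25, 16, 0], "delta_rot": [0, 0, 0]}, {"claw": -1, "slide": [40, 24, 0], "delta_rot": [0, 0, 0]}, {"claw": -1, "slide": [55, 30, -1], "delta_rot": [0, 0, 0]}, {"claw": -1, "slide": [70, 30, -2], "delta_rot": [0, 0, 0]}])

```text
time: 5.85
position: [0.587, 0.1069, 0.3695]
tool_rot: [1.887, 1.932, 0.546]
ft_force: [0.3, 0.7, -0.5]
grip_width: 0.261
grip_force: 45.0
```

```bash
python3 - <<'E'
from go import *
import cv2,pickle
p,r=target(.085);delta(p,r)
print(ctrl.get_state()["joint_positions"].round(4))
d={n:ctrl.get_image(n) for n in("scene","side","wrist")}
pickle.dump(d,open("d3.pkl","wb"))
w=d["wrist"]["color"][0:250,212:512]
cv2.imwrite("pics/w3.png",cv2.convertScaleAbs(cv2.resize(w,(720,600),interpolation=cv2.INTER_CUBIC),alpha=1.5))
E
```

```text
t 5.85 pos [0.587  0.1069 0.3695] q [ 0.47 -0.23 -0.65  1.84 -0.05  0.95 -0.16] w 0.261 gf 45.0 F [ 0.3  0.7 -0.5]
slide [48.8 -6.3  2.5] rot [-0.007  0.001 -0.001]
[ 0.4686 -0.2347 -0.6477  1.8355 -0.053   0.9481 -0.163 ]
```

View pics/w3.png

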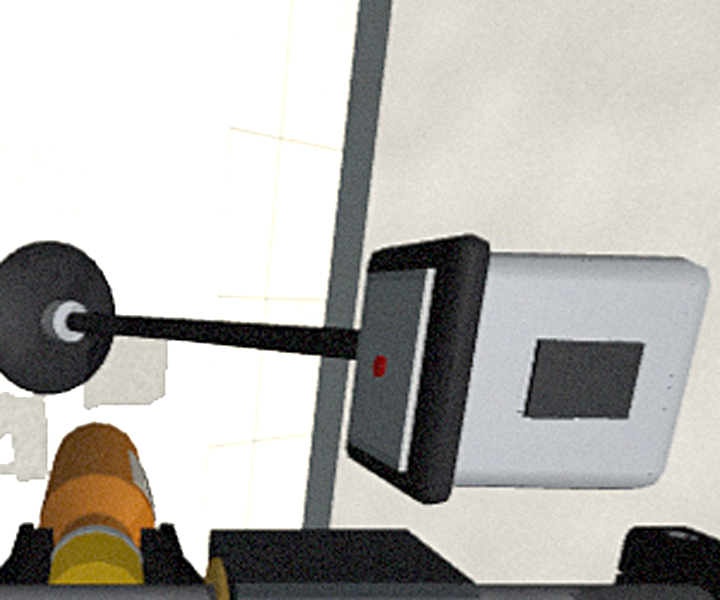

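Pane corners in the crop are at about (430,270), (404,470), (371,273) and (354,445). I'll fit the window pose from them.

```bash
python3 - <<'E'
import pickle,numpy as np
from scipy.optimize import least_squares
from h import *
d=pickle.load(open("d3.pkl","rb"));w=d["wrist"];d0=pickle.load(open("d0.pkl","rb"))
print(w["pose"].round(3).tolist())
pt=lambda x,y:np.array([x/2.4+212-.3,y/2.4-.3])
obs=[((30,22),pt(430,270)),((-30,22),pt(404,470)),((30,-22),pt(371,273)),((-30,-22),pt(354,445))]
# slot corners (front/rear, +-y) in wrist, scene, side; free half width a, length b, position
s2=lambda x,y:((x-400)/4+255-.4,y/4+172-.4);d2=lambda x,y:((x-400)/5+270-.4,(y-300)/5+95-.4)
slot={(0,1):[pt(538,340),s2(610,66),d2(549,407)],(0,-1):[pt(527,415),s2(553,64),d2(556,417)],(1,1):[pt(644,343),s2(612,97),d2(597,375)],(1,-1):[pt(631,418),s2(556,95),d2(605,388)]}
ims=[w,d0["scene"],d0["side"]]
def axes(n,y):
    x=np.array([np.cos(n)*np.cos(y),np.cos(n)*np.sin(y),np.sin(n)]);yy=np.array([-np.sin(y),np.cos(y),0]);return x,yy,np.cross(x,yy)
def f(q):
    x,y,z=axes(q[3],q[4]);r=[]
    for (a,b),uv in obs:r+=list(proj(w,q[:3]+y*a/1e3+z*b/1e3)-uv)
    for (a,b),uvs in slot.items():
        P=q[:3]+x*(q[5]+a*q[6])+y*(b*q[7])+z*q[8]
        for im,uv in zip(ims,uvs):r+=list(proj(im,P)-uv)
    return np.array(r)
s=least_squares(f,[.703,.158,.366,.56,.02,.02,.03,.013,.03],loss="soft_l1",x_scale=[.01]*3+[.1]*2+[.01]*4)
J=s.jac;print(s.x.round(4),np.sqrt(2*s.cost/23).round(2),np.sqrt(np.diag(np.linalg.inv(J.T@J)))[:5].round(4));print(f(s.x).round(1))
E
```

```text
[[0.851, -0.109, 0.514, 0.509], [0.025, -0.969, -0.248, 0.179], [0.525, 0.224, -0.821, 0.492], [0.0, 0.0, 0.0, 1.0]]
[0.706  0.1587 0.3568 0.5729 0.0168 0.0295 0.0297 0.0107 0.0296] 0.73 [0.0031 0.0003 0.0022 0.0191 0.013 ]
[ 0.4  0.1 -0.2  0.6  0.3  0.4 -0.5 -2.1  0.4  0.7  0.1  1.  -0.6 -1.3
 -0.6  0.5  1.1  0.8 -0.3  0.1  0.7  0.   0.8  0.2 -0.4 -1.  -0.8 -0.1
  0.8 -0.1 -0.1 -0.3]
```

```bash
sed -i 's/^W=.*/W=np.array([.706,.1587,.3568]);NOD=.573;YAW=.017;PHI=-.12;AZ=-.115/' go.py; python3 -c "
from go import *
p,r=target(.09);delta(p,r)"
```

```text
t 6.0 pos [0.5862 0.1075 0.3686] q [ 0.47 -0.24 -0.65  1.84 -0.05  0.95 -0.16] w 0.258 gf 45.0 F [-1.1 -0.7 -1. ]
slide [ 49.3 -12.8  12.7] rot [-0.021 -0.002  0.004]
```

send_rows(motion=[{"claw": -1, "slide": [12, 0, 3], "delta_rot": [0, 0, 0]}, {"claw": -1, "slide": [25, -3, 6], "delta_rot": [0, 0, 0]}, {"claw": -1, "slide": [38, -6, 9], "delta_rot": [-0.01, 0, 0]}, {"claw": -1, "slide": [48, -9, 12], "delta_rot": [-0.02, 0, 0]}, {"claw": -1, "slide": [49, -10, 13], "delta_rot": [-0.02, 0, 0]}])

```text
time: 6.5
position: [0.5824, 0.157, 0.3506]
tool_rot: [1.874, 1.925, 0.561]
ft_force: [-0.3, 0.4, -0.9]
grip_width: 0.26
grip_force: 45.0
```

send_rows(motion=[{"claw": -1, "slide": [0, 0, 0], "delta_rot": [0, 0, 0]}, {"claw": -1, "slide": [0, 0, 0], "delta_rot": [0, 0, 0]}, {"claw": -1, "slide": [0, 0, 0], "delta_rot": [0, 0, 0]}, {"claw": -1, "slide": [0, 0, 0], "delta_rot": [0, 0, 0]}, {"claw": -1, "slide": [0, 0, 0], "delta_rot": [0, 0, 0]}])

```text
time: 7.0
position: [0.583, 0.1564, 0.3512]
tool_rot: [1.875, 1.923, 0.562]
ft_force: [0.1, 0.8, -2.3]
grip_width: 0.259
grip_force: 45.0
```

```bash
python3 - <<'E'
from go import *
import cv2,pickle
from h import proj
p,r=target(.09);delta(p,r)
d={n:ctrl.get_image(n) for n in("scene","side","wrist")}
pickle.dump(d,open("d4.pkl","wb"))
s=ctrl.get_state();print(s["qd"].round(3))
# expected bottle points from tool pose: underside centre, label centre, label edges
A=R.from_rotvec(s["tool_rot"]);Rb=A*(R.from_euler("z",PHI).inv()*down(AZ)).inv()
o=s["position"]-Rb.apply([0,0,.118])
B={"under":[0,0,0],"bar":[.0185,0,.055]}
for sg in(-54,54):
    for z in(.036,.074): B[f"e{sg}{z}"]=[.0183*np.cos(np.radians(sg)),.0183*np.sin(np.radians(sg)),z]
x0,y0=int(proj(d["side"],o)[0])-40,int(proj(d["side"],o)[1])-50
u0,v0=220,60
for k,b in B.items():
    P=o+Rb.apply(b);print(k,P.round(3),"side",((proj(d["side"],P)-[x0,y0]+.4)*4).round(),"wrist",((proj(d["wrist"],P)-[u0,v0]+.4)*4+[400,0]).round())
f=lambda n,x,y:cv2.convertScaleAbs(cv2.resize(d[n]["color"][y:y+140,x:x+100],None,fx=4,fy=4,interpolation=cv2.INTER_CUBIC),alpha=1.7)
cv2.imwrite("pics/f.png",np.hstack([f("side",x0,y0),f("wrist",u0,v0+0)]))
E
```

```text
t 7.0 pos [0.583  0.1564 0.3512] q [ 0.46 -0.23 -0.75  1.86  0.01  0.9  -0.3 ] w 0.259 gf 45.0 F [ 0.1  0.8 -2.3]
slide [ 0.2 -2.1 -1. ] rot [-0.002 -0.002  0.003]
[-0.001 -0.    -0.001  0.     0.002  0.001  0.003]
under [0.647 0.158 0.252] side [162. 205.] wrist [527. 537.]
bar [0.633 0.158 0.308] side [144. 135.] wrist [619. 610.]
e-540.036 [0.637 0.143 0.288] side [152. 171.] wrist [575. 645.]
e-540.074 [0.616 0.143 0.32 ] side [123. 131.] wrist [583. 718.]
e540.036 [0.636 0.173 0.288] side [146. 150.] wrist [577. 514.]
e540.074 [0.615 0.172 0.32 ] side [117. 111.] wrist [587. 566.]
```

View pics/f.png

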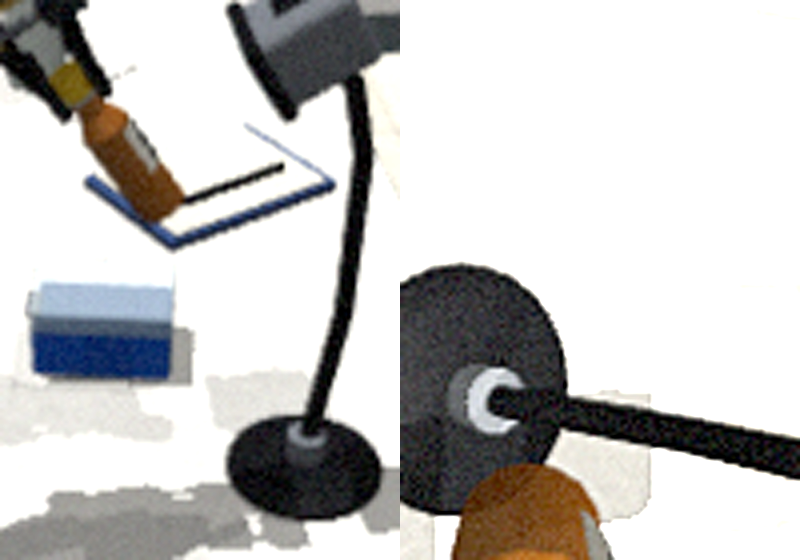

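The side crop shows the label edge running from about (122,135) to (150,168), close to the predicted (123,131) to (152,171). The underside sits near (162,205) as expected, the arm is still and nothing touches the bottle. Handing in.

```bash
python3 -c "
from bench import ctrl
print(ctrl.close_job())"
```

```text
the job is handed in; nothing more can be done
None
```

I handed the job in with the tall bottle held still by its cap, its barcode facing the scanner window and centred about 9 cm in front of it. Joint 2 briefly reached its lower limit (-0.3003 rad) while the bottle was being tipped, and the hand-in returned no verdict.

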